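# Offer up the cover plate to the shock tower mount

## Robot

A 6-joint arm with a two-finger parallel gripper is mounted at the origin on the work surface. World frame = base frame: x ahead of the robot, y to its left, z up, the work surface at z = 0. Lengths are in m, angles in degrees, forces in N, time in s.
With the tool pointing down it reaches from about 0.325 to 0.775 m from the base axis. Payload 5.5 kg.
Tool frame: the origin (TCP) lies on the front face of the gripper's body, between the roots of the fingers; the fingertips stand 73 mm ahead of it and the grasp point (between the pads) lies 54 mm ahead of it; z points along the fingers, y is the line along which they close (so a half turn about z gives the same grasp; the last joint's range is limited). The gripper opens to 85 mm and grips with 20 to 120 N. Pads are 22 mm wide; open, the fingers measure 114 mm over their backs; the gripper's body (76 mm by 85 mm) begins 54 mm behind the grasp point. The pads swing forward as they close: fully open they stand 13 mm farther back than shut.
Start: joints at [-67.305, 5.22, 70.514, -0, 104.267, -3.249], TCP at [0.262, -0.54, 0.304] pointing down, gripper open.
Joint ranges: [-164.24, 164.24], [-49.07, 125.15], [9.68, 141.18], [-86.29, 266.29], [3.28, 154.24], [-151.56, 151.56]. Speed limits (degrees/s): [147.25, 147.25, 172.46, 180, 180, 180].

## Interface

Orientations are given as [roll, pitch, yaw] about the fixed x, y, z axes, in that order (R = Rz(yaw) Ry(pitch) Rx(roll)).
In Python, from plant import bot, capture, ticket, search_frame, masks_of gives the robot as it stands. The module is installed in compiled form; this text tells all that it offers.
- The arm moves only by the tool drive_tool, never from a script. Its argument "motion" is a list of rows, each a list of 4 numbers: the shift along the tool's x, y, z in m, then the turn about the tool's z in degrees. In form: [[tx, ty, tz, roll], ...]. A call has 1 to 5 rows; each row is the pose to reach, as a shift and turn from the pose commanded when the call began, along the tool's axes at that moment; what a row does not reach only later rows make up. A row lasts 1/8 s, in which the tool goes at most 62.5 mm and 10.7 degrees, less where a joint would pass 70% of its speed; a pose out of reach is approached as far as the arm can. A call with a gripper value outside its range is refused whole. "gripper" is the closure, from 0 (fully open) to 1 (shut), set as the call begins (left out, the last holds). The fingers move at their own pace and stop on an object; "force" is the grip in N (left out, the last holds). Time passes only in rows, so rows that repeat a pose let the fingers close. It gives the time, the measured TCP pose, the force, the opening and the grip force at its end, in the units of the state.
- bot.observe(): the state, without advancing time (a new reading comes with each control period).
- capture(name): name is "scene" or "side" or "wrist"; returns a dict with "img" (400x640x3 uint8, red, green, blue), "mtx" (3x3 intrinsics, pixels), "origin" and "rotation" of the camera in the world. Camera axes: x right, y down, z forward; pixel columns grow to the right and rows downward; lengths in m; the calibration is good to about 2 mm. A picture is of the moment at which its call begins. There is no depth.
- ticket.sign_off(): hands the job in; it is judged then, once.
Trained networks look in a picture, given as the dict that the camera call returned (one of the last four; its "shot" number tells which), for a name from the list of things; names that differ only in an ending like _2 or _b are one class to them, and where a whole thing is asked for, a point or a joint stands for the part that bears it (a point fixed in the world has none). Each returns a list of dicts, best first, with "score" (0 to 1); they miss things now and then, are a little off and sometimes report something else, mostly with a low value. They report only what shows in the picture. A call takes as long as a camera call. They do not tell look-alikes from the thing itself.
- search_frame(query, picture): "at" ([column, row] in pixels, amid what is visible of it).
- masks_of(query, picture): "pixels" (400x640 bool, what is visible of it) and "at" ([column, row] in pixels, amid what is visible of it).
The state is a dict: "t": time; "joint_pos": joint angles; "dq": joint speeds; "effort": joint torques, N m; "tool_pos": TCP position; "tcp_rot": TCP orientation; "ft_force": force on the tool from outside, world axes, zero at the start; "ft_torque": the same for the moment, N m; "gripper_width": finger opening in m; "gripper_force": force on a finger pad.
Only numpy, scipy, OpenCV 4.12 (cv2) and the standard library are available. Lean on these libraries where they do the work, as an engineer would, in place of code of your own. Each camera call takes 0.05 s, during which the arm holds its last target. There are 200 camera calls.

## Task

First take the steel pinion gear off the blue shock tower mount in the vise and leave it in the green parts tray. Then pick up the gold cover plate and hold it level, hovering about a centimetre above the mount's blue top face without touching it, with its three holes lined up over the three threaded holes ready for screws, and finish like that, still holding the plate still in the gripper. Leave the hex driver, the two wheels and the orange gauge where they are.

Things in the scene. Friction and masses are not known exactly. Their poses are not given: they have to be found in the camera images.
- vise: Small grey bench vise, fixed, steel screw handle at its -x end (to 120 mm out, 62 mm high). It clamps a blue anodized shock tower mount: flat level top face 60 mm (x) by 92 mm (y), 115 mm above the table, three 6 mm threaded holes, 14 mm bore in the middle; blue arms below the face reach 98 mm either way along y, under 100 mm high. Origin on the table straight below the face's centre; z up.
- cover: Gold cover plate, 120 g, 60 (x) by 92 (y) by 5 mm, three 8 mm holes in the same triangle as the blue face (two at the +y end, one at -y); raised grip block in the middle 24 (x) by 36 (y) mm, its top 25 mm above the underside. Starts flat on the table, block up. Origin: centre of the underside, z up. With its axes parallel to the vise's, a matches a, b b, c c.
- pinion: Steel pinion gear, about 110 g: toothed disc 34 mm across and 16 mm thick, with an 18 mm hub 8 mm tall on top (24 mm tall in all). At the start it lies hub up on the blue face, within about 15 mm of its middle. Origin at the centre of its underside; z up along its axis.
- tray: Green plastic parts tray, open on top, 150 mm along x by 125 mm along y by 35 mm tall, walls 4 mm and floor 4 mm thick; fixed to the table, empty. It stands on one side of the vise and the cover plate lies on the other; which is which varies. Origin at the centre of its underside; z up.
- driver: Bystander: hex driver lying on the table, red handle 26 mm thick and 92 mm long, steel shaft, 180 mm in all along its x; origin below its middle.
- wheel1: Bystander: black ribbed rubber wheel lying flat, 68 mm across, 30 mm tall; origin at the centre of its underside.
- wheel2: Bystander: a second such wheel, same size; origin at the centre of its underside.
- gauge: Bystander: squat orange plastic stepped ride height gauge, 45 by 60 by 30 mm; origin at the centre of its underside.
- case_hole_a (a point): Centre of the mouth of threaded hole a in the blue face, at (+20, +36) mm in the vise's x, y, 115 mm above the table; axes as the vise's.
- cover_hole_a (a point): Centre of cover hole a on the plate's underside, at (+20, +36) mm in the cover's x, y; axes as the cover's.
- case_hole_b (a point): Centre of the mouth of threaded hole b in the blue face, at (-20, +36) mm in the vise's x, y, 115 mm above the table; axes as the vise's.
- cover_hole_b (a point): Centre of cover hole b on the plate's underside, at (-20, +36) mm in the cover's x, y; axes as the cover's.
- case_hole_c (a point): Centre of the mouth of threaded hole c in the blue face, at (0, -36) mm in the vise's x, y, 115 mm above the table; axes as the vise's.
- cover_hole_c (a point): Centre of cover hole c on the plate's underside, at (0, -36) mm in the cover's x, y; axes as the cover's.
There are look-alikes about, which are no part of the job. Of the things that look like the pinion, the middle-sized one is meant.

How it is judged:
By the outcome, as a careful person would: the job done as asked, in the order asked, and still so for the second after the job is handed in, while the arm keeps its last pose, push and grip.
It also fails if it takes over 58 s, if anything falls off the work surface, if the arm or the gripper's body presses on something with over 40 N, if the wrist force passes 120 N, or if a joint passes its speed limit or range.

## Working session

There is one attempt and no reset: what is moved stays moved. The work goes in short steps, Python scripts to look and compute and a tool call to move; the robot and the scene stay as the last step left them, time stands still between calls to the robot, and variables do not carry over. Pictures are saved under pics/ and viewed, at most 10 in all, crops included, and the job is handed in when it is done.

Besides the shell and the picture viewer there is one more tool, called as name(argument=value, ...), one argument or row to a line, values as JSON. drive_tool: Moves the arm, as the interface text tells. Its arguments: {"type":"object","properties":{"motion":{"type":"array"},"gripper":{"type":"number"},"force":{"type":"number"}},"required":["motion"]}

```bash
mkdir -p pics; cat > h.py <<'E'
import numpy as np, cv2
from plant import bot, capture, ticket, search_frame, masks_of
def ray(p,px):
    K=p["mtx"];d=np.array(p["rotation"])@np.linalg.inv(K)@np.array([px[0],px[1],1.]);return np.array(p["origin"]),d
def at(p,px,z):
    o,d=ray(p,px);return o+d*(z-o[2])/d[2]
def proj(p,X):
    c=np.array(p["rotation"]).T@(np.atleast_2d(X)-np.array(p["origin"])).T;u=np.array(p["mtx"])@c;return (u[:2]/u[2]).T
def save(p,n,crop=None,s=1):
    im=p["img"][:,:,::-1]
    if crop: im=im[crop[1]:crop[3],crop[0]:crop[2]]
    cv2.imwrite("pics/"+n,cv2.resize(im,None,fx=s,fy=s,interpolation=cv2.INTER_CUBIC))
E
python3 - <<'E'
from h import *
np.set_printoptions(precision=3,suppress=True)
s=capture("scene");w=capture("side")
save(s,"scene.png");save(w,"side.png")
for n,p in(("scene",s),("side",w)):
    print(n,p["origin"],p["rotation"],p["mtx"][0])
    for q,z in(("vise",.115),("cover",.0),("pinion",.12),("tray",.02),("driver",.013),("wheel1",.015),("gauge",.015)):
        for r in search_frame(q,p)[:4]: print(q,round(r["score"],2),np.array(r["at"]),at(p,r["at"],z))
print(bot.observe())
E
```

```text
scene [1.153 0.848 0.801] [-122.962    1.211  141.611] [489.927   0.    319.955]Traceback (most recent call last):
  File "<stdin>", line 8, in <module>
  File "h.py", line 6, in at
    o,d=ray(p,px);return o+d*(z-o[2])/d[2]
                                      ~^^^
IndexError: invalid index to scalar variable.
```

View pics/scene.png

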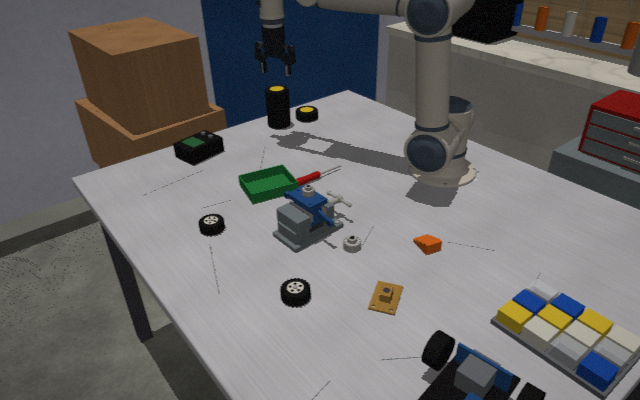

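View pics/side.png

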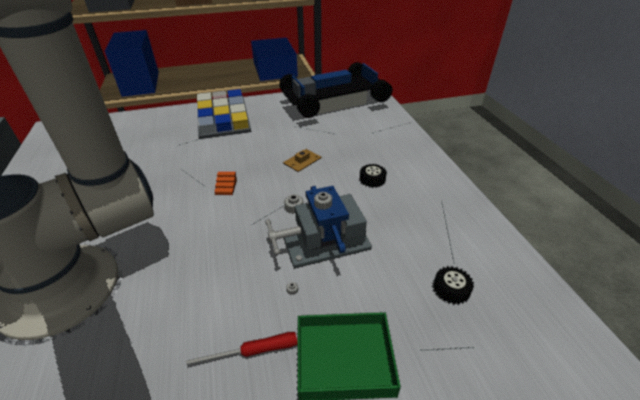

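The scene shows the vise with the blue mount at (308,215), a gear on it at (308,190), a loose gear at (352,243), the cover at (386,297) and the tray at (268,183).

The side picture has three gear-like things: one on the mount at (323,199), a larger one on the table at (293,203) and a small one at (292,287). The one on the mount fits the description and I'll check it in a close crop. The cover is at (302,160) and the tray at (347,355).

```bash
sed -i 's/^import numpy.*/&\nfrom scipy.spatial.transform import Rotation as Ro/; s/np.array(p\["rotation"\])/Ro.from_euler("xyz",p["rotation"],degrees=True).as_matrix()/' h.py
cat >> h.py <<'E'
def tri(ps,pxs):
    A=0;b=0
    for p,x in zip(ps,pxs):
        o,d=ray(p,x);d=d/np.linalg.norm(d);M=np.eye(3)-np.outer(d,d);A=A+M;b=b+M@o
    return np.linalg.solve(A,b)
E
python3 - <<'E'
from h import *
np.set_printoptions(precision=3,suppress=True)
s=capture("scene");w=capture("side")
save(w,"crop.png",(230,130,400,310),3.3)
for n,p in(("scene",s),("side",w)):
    print(n,p["origin"],p["rotation"])
    for q,z in(("vise",.08),("cover",.005),("pinion",.127),("pinion",.012),("tray",.02),("driver",.013),("wheel1",.015),("gauge",.015),("case_hole_a",.115),("cover_hole_a",.005)):
        for r in search_frame(q,p)[:4]: print(q,round(r["score"],2),np.array(r["at"]),at(p,r["at"],z))
    for q,z in (("cover",.003),("tray",.035)):
        m=masks_of(q,p)
        if m:
            c=cv2.minAreaRect(np.argwhere(m[0]["pixels"])[:,::-1].astype(np.float32)); 
            k=cv2.approxPolyDP(cv2.findContours(m[0]["pixels"].astype(np.uint8),0,1)[0][0],4,True)[:,0]
            print(q,[(list(v),at(p,v,z)) for v in k])
print(bot.observe())
E
```

```text
scene [1.153 0.848 0.801] [-122.962    1.211  141.611]
vise 0.78 [303.8 219.8] [0.573 0.025 0.08 ]
vise 0.15 [387.5 300.3] [0.611 0.359 0.08 ]
cover 0.79 [382.2 291.1] [0.543 0.28  0.005]
cover 0.3 [272.8 183.2] [ 0.47  -0.28   0.005]
pinion 0.72 [352.1 243.7] [0.584 0.219 0.127]
pinion 0.45 [308.  191.7] [ 0.529 -0.014  0.127]
pinion 0.72 [352.1 243.7] [0.486 0.112 0.012]
pinion 0.45 [308.  191.7] [ 0.422 -0.161  0.012]
tray 0.72 [270.  182.7] [ 0.487 -0.267  0.02 ]
driver 0.71 [386.5 298.4] [0.558 0.308 0.013]
driver 0.62 [309.1 174. ] [ 0.357 -0.241  0.013]
wheel1 0.93 [294.9 290.9] [0.703 0.16  0.015]
wheel1 0.87 [212.2 222.7] [ 0.722 -0.201  0.015]
case_hole_a 0.66 [303.7 220. ] [0.602 0.065 0.115]
cover_hole_a 0.62 [384.9 300.5] [0.559 0.305 0.005]
cover [([np.int32(378), np.int32(281)], array([0.525, 0.248, 0.003])), ([np.int32(368), np.int32(309)], array([0.605, 0.298, 0.003])), ([np.int32(393), np.int32(314)], array([0.573, 0.344, 0.003])), ([np.int32(401), np.int32(286)], array([0.496, 0.294, 0.003]))]
tray [([np.int32(297), np.int32(182)], array([ 0.436, -0.196,  0.035])),
[... 1508 characters left out ...]
rray([ 0.431, -0.197,  0.035])), ([np.int32(298), np.int32(399)], array([ 0.403, -0.329,  0.035])), ([np.int32(396), np.int32(396)], array([ 0.539, -0.36 ,  0.035])), ([np.int32(399), np.int32(382)], array([ 0.551, -0.343,  0.035]))]
{'t': 1.45, 'joint_pos': array([-67.306,   5.218,  70.512,  -0.   , 104.267,  -3.251]), 'dq': array([ 0.131, -0.076, -0.033, -0.031,  0.056,  0.021]), 'effort': array([ -0.001, -45.846, -41.808,  -0.   ,   0.001,   0.   ]), 'tool_pos': array([ 0.262, -0.54 ,  0.304]), 'tcp_rot': array([179.997,   0.001,  25.944]), 'ft_force': array([-0.287, -0.881,  0.699]), 'ft_torque': array([ 0.013, -0.019, -0.093]), 'gripper_force': 0.0, 'gripper_width': 0.08549658223970358}
```

View pics/crop.png

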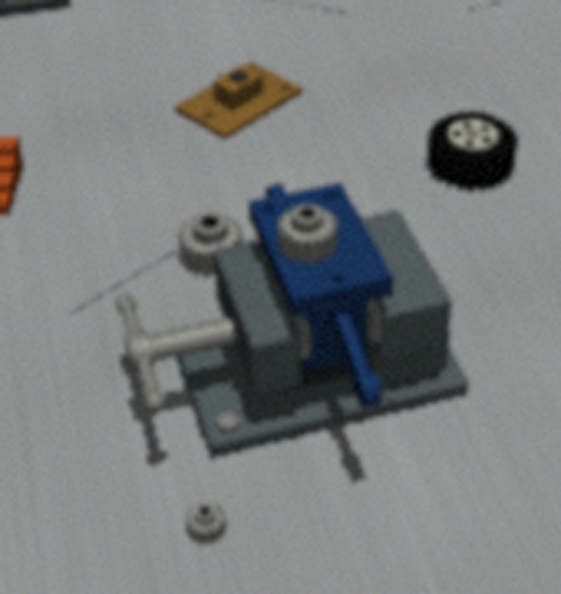

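The pinion is the middle-sized gear on the blue face, at crop (306,228). The larger gear at (210,238) and the small one at (205,520) are look-alikes. The cover's single hole seems to be at its left end, crop (208,115). I'm moving above the pinion now.

drive_tool(
  motion=[
    [0.047, -0.036, 0, 0],
    [0.094, -0.072, 0, 0],
    [0.14, -0.107, 0, 0],
    [0.187, -0.142, 0, 0],
    [0.233, -0.178, 0, 0],
  ],
  gripper=0,
)

```text
t: 2.08
tool_pos: [0.3947, -0.2758, 0.304]
tcp_rot: [180.0, -0.0, 25.9]
ft_force: [0.6, -1.0, -0.1]
gripper_width: 0.0856
gripper_force: 0.0
```

drive_tool(
  motion=[
    [0.047, -0.036, 0, 0],
    [0.094, -0.072, 0, 0],
    [0.14, -0.107, 0, 0],
    [0.187, -0.142, 0, 0],
    [0.233, -0.178, 0, 0],
  ],
)

```text
t: 2.7
tool_pos: [0.5264, -0.0137, 0.3041]
tcp_rot: [180.0, -0.0, 25.9]
ft_force: [0.5, -1.1, -0.2]
gripper_width: 0.0854
gripper_force: 0.0
```

```bash
python3 - <<'E'
from h import *
np.set_printoptions(precision=4,suppress=True)
w=capture("wrist");save(w,"w1.png")
o=bot.observe();print(o["t"],o["tool_pos"],o["tcp_rot"],o["joint_pos"],w["origin"],w["rotation"])
for r in search_frame("pinion",w): print(r["score"],r["at"],at(w,r["at"],.131))
E
```

```text
2.75 [ 0.5281 -0.0078  0.3033] [-179.7895   -0.179    26.2711] [ -4.6761  -5.9224  81.666    0.2812 104.211   59.1216] [0.5911 0.017  0.375 ] [163.7232  -0.0209 -64.0642]
0.92 [322.2, 208.1] [ 0.5224 -0.0196  0.131 ]
0.81 [363.0, 269.7] [ 0.4909 -0.0708  0.131 ]
0.63 [193.0, 147.5] [0.5229 0.0824 0.131 ]
```

View pics/w1.png

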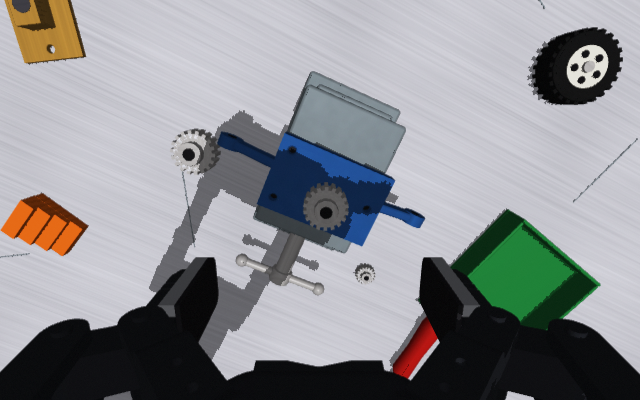

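The wrist view shows the pinion at (325,206) and the face corners at (288,132), (395,180), (363,246) and (256,198). The hole pair is at (292,150) and (273,197), with hole c at (366,209).

```bash
cat >> h.py <<'E'
def fit(L,W):
    "2D rigid fit: centre and yaw"
    L=np.array(L);W=np.array(W)[:,:2];l=L-L.mean(0);w=W-W.mean(0)
    y=np.arctan2((l[:,0]*w[:,1]-l[:,1]*w[:,0]).sum(),(l*w).sum());R=np.array([[np.cos(y),-np.sin(y)],[np.sin(y),np.cos(y)]])
    c=W.mean(0)-R@L.mean(0);return c,np.degrees(y),np.linalg.norm(W-c-L@R.T,axis=1)
E
python3 - <<'E'
from h import *
np.set_printoptions(precision=4,suppress=True)
w=capture("wrist");save(w,"w2.png",(230,110,430,260),4)
o=bot.observe();print(o["t"],o["tool_pos"],o["tcp_rot"],w["origin"],w["rotation"])
for r in search_frame("pinion",w): print(r["score"],r["at"],at(w,r["at"],.131))
hol=[(292,150),(273,197),(366,209)]
H=[(.02,.036),(-.02,.036),(0,-.036)]
# uses previous shot's pixels; print for reference
print(fit(H,[at(w,p,.115) for p in hol]))
E
```

```text
2.85 [ 0.5263 -0.013   0.3034] [-179.961     0.0364   26.2153] [0.5916 0.0202 0.3742] [163.7243   0.1285 -63.6918]
0.85 [197.2, 148.3] [0.5236 0.0827 0.131 ]
0.81 [367.1, 274.5] [ 0.4898 -0.0722  0.131 ]
(array([ 0.5315, -0.0145]), np.float64(3.0104365001598903), array([0.0002, 0.0004, 0.0005]))
```

View pics/w2.png

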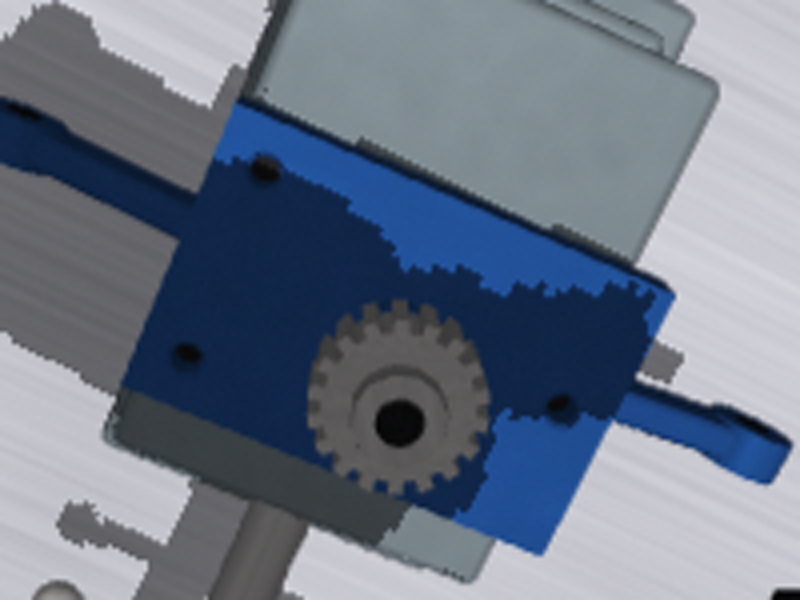

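The crop shows hole a at (265,169), b at (187,355), c at (560,405), the hub bore at (400,422) and the disc centre at (400,397).

```bash
python3 - <<'E'
from h import *
np.set_printoptions(precision=4,suppress=True)
w=dict(mtx=capture("wrist")["mtx"],origin=[0.5916,0.0202,0.3742],rotation=[163.7243,0.1285,-63.6918])
f=lambda u,v:(u/4+230-.375,v/4+110-.375)
H=[(.02,.036),(-.02,.036),(0,-.036)]
print(fit(H,[at(w,f(*p),.115) for p in[(265,169),(187,355),(560,405)]]))
print(at(w,f(400,422),.139),at(w,f(400,397),.131))
o=bot.observe();print(o["t"],o["tool_pos"],o["tcp_rot"])
E
```

```text
(array([ 0.5315, -0.0176]), np.float64(2.779987753607153), array([0.0002, 0.0002, 0.0004]))
[ 0.523  -0.0221  0.139 ] [ 0.525  -0.0214  0.131 ]
2.95 [ 0.5257 -0.0156  0.3038] [179.9852   0.0365  25.9832]
```

drive_tool(
  motion=[
    [-0.004, 0.005, 0.03, 0],
    [-0.004, 0.005, 0.06, 0],
    [-0.004, 0.005, 0.085, 0],
    [-0.004, 0.005, 0.107, 0],
    [-0.004, 0.005, 0.107, 0],
  ],
)

```text
t: 3.58
tool_pos: [0.5232, -0.0232, 0.1951]
tcp_rot: [-179.9, 0.2, 25.8]
ft_force: [-0.2, 0.0, 0.1]
gripper_width: 0.0855
gripper_force: 0.0
```

drive_tool(
  motion=[
    [0, 0, 0, 0],
    [0, 0, 0, 0],
    [0, 0, 0, 0],
    [0, 0, 0, 0],
    [0, 0, 0, 0],
  ],
  gripper=1,
  force=40,
)

```text
t: 4.2
tool_pos: [0.5248, -0.0219, 0.1983]
tcp_rot: [179.9, -0.1, 26.0]
ft_force: [-0.7, -0.5, 6.0]
gripper_width: 0.0315
gripper_force: 39.3
```

drive_tool(
  motion=[
    [0, 0, 0, 0],
    [0, 0, 0, 0],
    [0, 0, 0, 0],
  ],
)

```text
t: 4.58
tool_pos: [0.5248, -0.0219, 0.1983]
tcp_rot: [179.9, -0.1, 26.0]
ft_force: [-1.4, 0.3, 5.8]
gripper_width: 0.0312
gripper_force: 39.3
```

drive_tool(
  motion=[
    [0, 0, -0.02, 0],
    [0, 0, -0.05, 0],
    [0, 0, -0.085, 0],
    [-0.015, 0.023, -0.085, 0],
    [-0.04, 0.061, -0.085, 0],
  ],
)

```text
t: 5.2
tool_pos: [0.5153, -0.0939, 0.2835]
tcp_rot: [180.0, -0.1, 26.1]
ft_force: [0.9, -0.9, -2.4]
gripper_width: 0.0308
gripper_force: 39.8
```

drive_tool(
  motion=[
    [-0.025, 0.038, 0, 0],
    [-0.05, 0.076, 0, 0],
    [-0.075, 0.114, 0, 0],
    [-0.096, 0.146, 0, 0],
    [-0.096, 0.146, 0, 0],
  ],
)

```text
t: 5.82
tool_pos: [0.492, -0.2697, 0.2821]
tcp_rot: [-180.0, 0.0, 25.7]
ft_force: [0.4, 0.9, -1.4]
gripper_width: 0.0309
gripper_force: 39.9
```

```bash
python3 - <<'E'
from h import *
np.set_printoptions(precision=4,suppress=True)
o=bot.observe();print(o["t"],o["tool_pos"],o["tcp_rot"],o["gripper_width"],o["ft_force"])
w=capture("side");save(w,"s2.png",(240,180,480,400),2.5)
print(proj(w,[o["tool_pos"]-[0,0,.06]]))
E
```

```text
5.825 [ 0.492  -0.2697  0.2821] [-179.993     0.039    25.7362] 0.030858100910323594 [ 0.4302  0.9065 -1.3575]
[[350.6196 269.9916]]
```

View pics/s2.png

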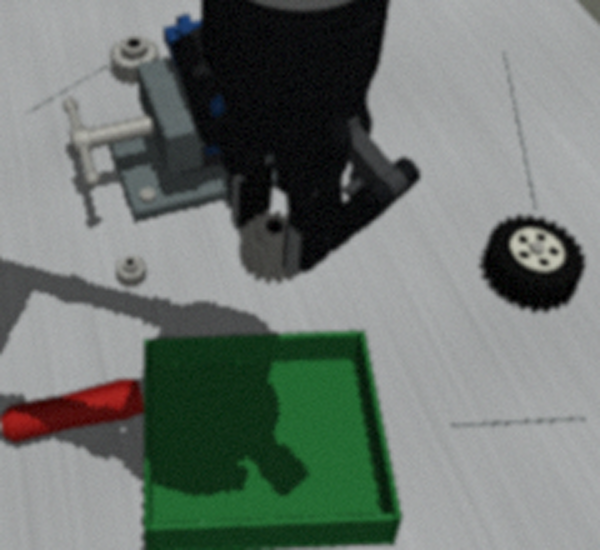

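The pinion is held at crop (272,245), upright over the tray. I'm lowering it.

drive_tool(
  motion=[
    [0, 0, 0.045, 0],
    [0, 0, 0.09, 0],
    [0, 0, 0.135, 0],
    [0, 0, 0.17, 0],
    [0, 0, 0.185, 0],
  ],
)

```text
t: 6.5
tool_pos: [0.4922, -0.2657, 0.0948]
tcp_rot: [-179.8, 0.1, 26.0]
ft_force: [-0.3, -0.2, -1.4]
gripper_width: 0.0313
gripper_force: 39.9
```

drive_tool(
  motion=[
    [0, 0, 0.005, 0],
    [0, 0, 0.0085, 0],
    [0, 0, 0.0085, 0],
    [0, 0, 0.0085, 0],
  ],
)

```text
t: 7.0
tool_pos: [0.4931, -0.2677, 0.0895]
tcp_rot: [179.9, -0.1, 25.9]
ft_force: [-0.9, 0.4, -2.3]
gripper_width: 0.0317
gripper_force: 39.9
```

drive_tool(
  motion=[
    [0, 0, 0, 0],
    [0, 0, 0, 0],
    [0, 0, 0, 0],
    [0, 0, 0, 0],
  ],
  gripper=0.35,
)

```text
t: 7.5
tool_pos: [0.4927, -0.2675, 0.0884]
tcp_rot: [180.0, -0.0, 25.9]
ft_force: [0.1, -0.4, -0.3]
gripper_width: 0.0553
gripper_force: 0.0
```

drive_tool(
  motion=[
    [0, 0, -0.02, 0],
    [0, 0, -0.06, 0],
    [0, 0, -0.11, 0],
    [0, 0, -0.165, 0],
    [0, 0, -0.215, 0],
  ],
)

```text
t: 8.12
tool_pos: [0.4924, -0.2673, 0.3075]
tcp_rot: [179.9, -0.1, 25.9]
ft_force: [0.9, 0.1, 0.4]
gripper_width: 0.0555
gripper_force: 0.0
```

drive_tool(
  motion=[
    [0.03, -0.048, 0, -1],
    [0.06, -0.097, 0, -2],
    [0.089, -0.145, 0, -3],
    [0.119, -0.193, 0, -4],
    [0.148, -0.241, 0, -6],
  ],
  gripper=0,
)

```text
t: 8.75
tool_pos: [0.52, 0.0158, 0.3053]
tcp_rot: [179.9, -0.1, 32.0]
ft_force: [0.3, 0.4, -0.6]
gripper_width: 0.0851
gripper_force: 0.0
```

```bash
python3 - <<'E'
from h import *
np.set_printoptions(precision=4,suppress=True)
w=capture("side")
for r in search_frame("pinion",w): print(r["score"],r["at"],at(w,r["at"],.024))
o=bot.observe();print(o["t"],o["tool_pos"],o["tcp_rot"])
E
```

```text
0.97 [346.7, 350.7] [ 0.4938 -0.273   0.024 ]
0.48 [289.2, 203.2] [0.4745 0.1009 0.024 ]
8.85 [0.5201 0.0188 0.3052] [-179.9665   -0.1637   32.3559]
```

drive_tool(
  motion=[
    [0.035, -0.045, 0, 0],
    [0.07, -0.09, 0, 0],
    [0.105, -0.135, 0, 0],
    [0.14, -0.18, 0, 0],
    [0.174, -0.224, 0, 0],
  ],
)

```text
t: 9.48
tool_pos: [0.5497, 0.2972, 0.305]
tcp_rot: [180.0, -0.1, 31.9]
ft_force: [0.6, -0.0, 0.4]
gripper_width: 0.0854
gripper_force: 0.0
```

drive_tool(
  motion=[
    [0, 0, 0.05, 0],
    [0, 0, 0.05, 0],
    [0, 0, 0.05, 0],
  ],
)

```text
t: 9.85
tool_pos: [0.5499, 0.2953, 0.2557]
tcp_rot: [180.0, -0.1, 31.9]
ft_force: [-0.1, -1.1, 1.6]
gripper_width: 0.0852
gripper_force: 0.0
```

```bash
python3 - <<'E'
from h import *
np.set_printoptions(precision=4,suppress=True)
w=capture("wrist");np.save("w3.npy",dict(mtx=w["mtx"],origin=w["origin"],rotation=w["rotation"]),allow_pickle=True)
save(w,"w3.png",(220,90,460,290),3)
o=bot.observe();print(o["t"],o["tool_pos"],o["tcp_rot"],o["joint_pos"],w["origin"],w["rotation"])
for m in masks_of("cover",w): print(m["score"],m["at"])
print(proj(w,[[.549,.297,.005]]))
E
```

```text
9.9 [0.5502 0.2954 0.2567] [179.9654  -0.2272  31.8603] [25.1092  8.588  71.6491 -0.0078 99.5333 83.2476] [0.611  0.3324 0.3267] [163.7948  -0.0178 -58.1385]
0.83 [316.7, 173.2]
0.31 [587.2, 308.6]
[[315.531  177.4641]]
```

View pics/w3.png

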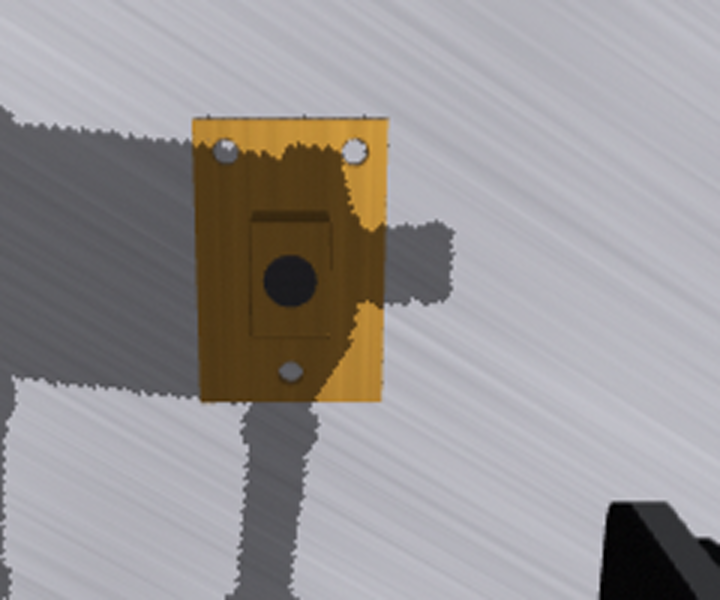

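The crop shows the cover's hole pair at (226,151) and (355,152) at the far end, and the single hole c at (291,371) at the near end. So cover +y points along tool +x.

```bash
python3 - <<'E'
from h import *
np.set_printoptions(precision=4,suppress=True)
w=np.load("w3.npy",allow_pickle=True).item()
f=lambda u,v:(u/3+220-.33,v/3+90-.33)
H=[(.02,.036),(-.02,.036),(0,-.036)]
c,y,r=fit(H,[at(w,f(*p),.005) for p in[(355,151.5),(226,151),(291,371)]]);print(c,y,r)
C=[(-.03,.046),(.03,.046),(.03,-.046),(-.03,-.046)]
print(fit(C,[at(w,f(*p),.005) for p in[(192,118),(389,118),(381,402),(201,403)]]))
print(at(w,f(290,278),.025))
o=bot.observe();t=np.array(o["tool_pos"]);R=Ro.from_euler("xyz",o["tcp_rot"],degrees=True).as_matrix()
print(t,o["tcp_rot"],R.T@(np.array([*c,.092])-t))
E
```

```text
[0.5492 0.2959] -58.147187071459356 [0.0002 0.0001 0.0003]
(array([0.5489, 0.2957]), np.float64(-58.08230366082554), array([0.0004, 0.0003, 0.0003, 0.0005]))
[0.5494 0.2962 0.025 ]
[0.5503 0.2955 0.257 ] [179.9602  -0.2753  31.8641] [-0.0015 -0.0011  0.165 ]
```

drive_tool(
  motion=[
    [-0.001, -0.001, 0.045, 0],
    [-0.001, -0.001, 0.09, 0],
    [-0.001, -0.001, 0.13, 0],
    [-0.001, -0.001, 0.155, 0],
    [-0.001, -0.001, 0.163, 0],
  ],
)

```text
t: 10.58
tool_pos: [0.5484, 0.2959, 0.0906]
tcp_rot: [180.0, 0.0, 31.9]
ft_force: [-0.9, -0.3, -0.4]
gripper_width: 0.0853
gripper_force: 0.0
```

drive_tool(
  motion=[
    [0, 0, 0, 0],
    [0, 0, 0, 0],
    [0, 0, 0, 0],
    [0, 0, 0, 0],
    [0, 0, 0, 0],
  ],
  gripper=1,
  force=60,
)

```text
t: 11.2
tool_pos: [0.5487, 0.2967, 0.092]
tcp_rot: [180.0, -0.1, 31.9]
ft_force: [-1.6, -0.4, 5.7]
gripper_width: 0.0215
gripper_force: 59.5
```

drive_tool(
  motion=[
    [0, 0, 0, 0],
    [0, 0, 0, 0],
    [0, 0, 0, 0],
  ],
)

```text
t: 11.58
tool_pos: [0.5487, 0.2967, 0.092]
tcp_rot: [180.0, -0.1, 31.9]
ft_force: [0.1, 0.6, 5.2]
gripper_width: 0.0219
gripper_force: 59.5
```

drive_tool(
  motion=[
    [0, 0, -0.015, 0],
    [0, 0, -0.05, 0],
    [0, 0, -0.1, 0],
    [0, 0, -0.15, 0],
    [0, 0, -0.19, 0],
  ],
)

```text
t: 12.2
tool_pos: [0.5479, 0.2965, 0.2834]
tcp_rot: [180.0, -0.1, 31.9]
ft_force: [-0.5, -0.3, -0.7]
gripper_width: 0.0216
gripper_force: 58.9
```

drive_tool(
  motion=[
    [-0.015, 0.021, 0, -4],
    [-0.034, 0.047, 0, -10],
    [-0.053, 0.074, 0, -17],
    [-0.072, 0.101, 0, -24],
    [-0.0905, 0.1285, 0, -30],
  ],
)

```text
t: 12.82
tool_pos: [0.5388, 0.1385, 0.2808]
tcp_rot: [-180.0, 0.0, 62.2]
ft_force: [-0.0, 0.4, -0.2]
gripper_width: 0.0216
gripper_force: 59.0
```

drive_tool(
  motion=[
    [-0.03, 0.014, 0, -7],
    [-0.06, 0.028, 0, -14],
    [-0.09, 0.042, 0, -21],
    [-0.12, 0.056, 0, -27],
    [-0.143, 0.066, 0, -31],
  ],
)

```text
t: 13.45
tool_pos: [0.5298, -0.0189, 0.2808]
tcp_rot: [-180.0, 0.0, 93.1]
ft_force: [0.5, -0.5, -1.4]
gripper_width: 0.0218
gripper_force: 58.9
```

drive_tool(
  motion=[
    [0, 0, 0, 0],
    [0, 0, 0, 0],
    [0, 0, 0, 0],
  ],
)

```text
t: 13.82
tool_pos: [0.5302, -0.0168, 0.2804]
tcp_rot: [-180.0, -0.0, 93.0]
ft_force: [0.1, -0.1, -0.6]
gripper_width: 0.0215
gripper_force: 58.9
```

```bash
python3 - <<'E'
from h import *
np.set_printoptions(precision=4,suppress=True)
w=capture("wrist");save(w,"w4.png")
o=bot.observe();print(o["t"],o["tool_pos"],o["tcp_rot"],o["joint_pos"],w["origin"],w["rotation"])
# expected holes if cover is rigid in hand: underside 0.092 below TCP
y=np.radians(o["tcp_rot"][2]-90);R=np.array([[np.cos(y),-np.sin(y)],[np.sin(y),np.cos(y)]])
for h in[(.02,.036),(-.02,.036),(0,-.036),(-.03,.046),(.03,.046)]:
    q=R@h+o["tool_pos"][:2];print(h,proj(w,[[*q,o["tool_pos"][2]-.087]]))
np.save("w4.npy",dict(mtx=w["mtx"],origin=w["origin"],rotation=w["rotation"],t=o["tool_pos"],r=o["tcp_rot"]),allow_pickle=True)
E
```

```text
13.875 [ 0.5303 -0.0168  0.2804] [-179.9956   -0.0141   92.9932] [ -5.4971  -5.6995  83.779    0.0136 101.9269  -8.4874] [0.527  0.054  0.3513] [163.6976  -0.0224   2.9719]
(0.02, 0.036) [[360.0068 176.5437]]
(-0.02, 0.036) [[274.7248 176.5819]]
(0, -0.036) [[317.5354 310.0738]]
(-0.03, 0.046) [[252.2434 155.356 ]]
(0.03, 0.046) [[382.4309 155.3   ]]
```

View pics/w4.png

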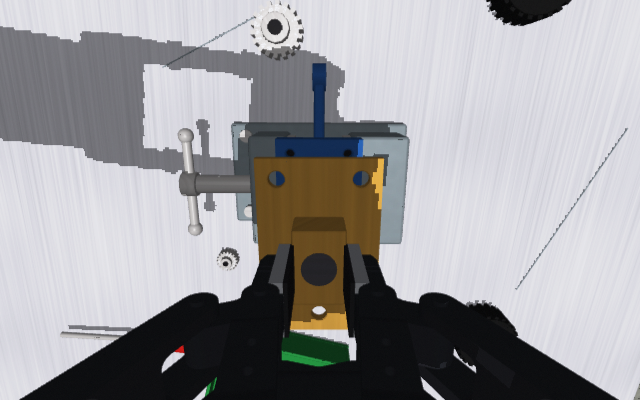

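The wrist view shows the plate held, with its holes at about (275,179), (361,179) and (319,311). The blue holes a and b show beyond it at about (348,153) and (291,153). I'll crop the same shot for precision.

```bash
python3 - <<'E'
import cv2
im=cv2.imread("pics/w4.png")[130:220,240:400];cv2.imwrite("pics/w4c.png",cv2.resize(cv2.convertScaleAbs(im,alpha=1.6,beta=10),None,fx=5,fy=5,interpolation=cv2.INTER_CUBIC))
E
```

```text
(no output)
```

View pics/w4c.png

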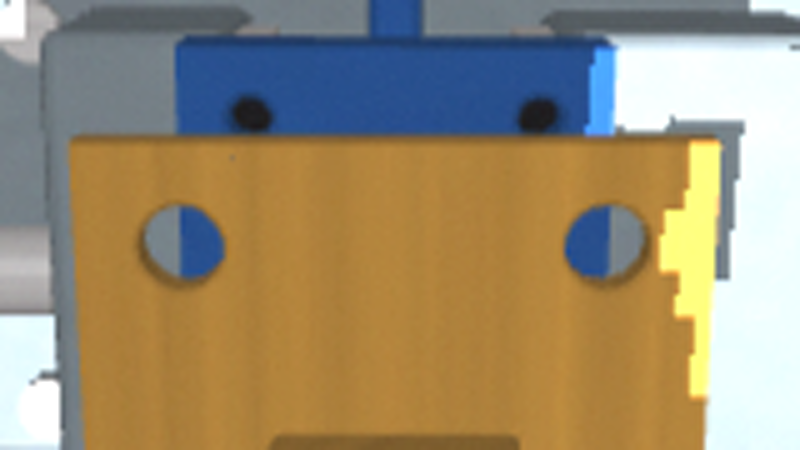

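The crop shows blue b at (251,115) and a at (538,116), with the cover's holes b at (182,245) and a at (608,245). All are good to about 1 px of crop.

```bash
python3 - <<'E'
from h import *
np.set_printoptions(precision=4,suppress=True)
w=np.load("w4.npy",allow_pickle=True).item()
f=lambda u,v:(u/5+240-.4,v/5+130-.4)
H=[(.02,.036),(-.02,.036)]
v=fit(H,[at(w,f(*p),.115) for p in[(538,116),(251,115)]])
z=w["t"][2]-.087
c=fit(H,[at(w,f(*p),z) for p in[(608,245),(182,245)]])
c3=fit(H+[(0,-.036)],[at(w,p,z) for p in[f(608,245),f(182,245),(318.8,310.8)]])
print(v,c,c3,w["t"],w["r"],sep="\n")
d=v[0]-c[0];R=Ro.from_euler("xyz",w["r"],degrees=True).as_matrix();print(d,R.T@[*d,0])
E
```

```text
(array([ 0.5307, -0.0173]), np.float64(2.768570705786392), array([0.0002, 0.0002]))
(array([ 0.5309, -0.0178]), np.float64(2.9668514703400644), array([0., 0.]))
(array([ 0.5309, -0.0176]), np.float64(3.045682766922754), array([0.0002, 0.0002, 0.0004]))
[ 0.5303 -0.0168  0.2804]
[-179.9956   -0.0141   92.9932]
[-0.0001  0.0004] [ 0.0004 -0.0001  0.    ]
```

drive_tool(
  motion=[
    [0.0003, 0.0002, 0.015, 0.2],
    [0.0003, 0.0002, 0.03, 0.2],
    [0.0003, 0.0002, 0.043, 0.2],
    [0.0003, 0.0002, 0.053, 0.2],
    [0.0003, 0.0002, 0.06, 0.2],
  ],
)

```text
t: 14.5
tool_pos: [0.5303, -0.0174, 0.2195]
tcp_rot: [-180.0, -0.0, 92.7]
ft_force: [1.1, -0.1, -1.5]
gripper_width: 0.0214
gripper_force: 59.0
```

drive_tool(
  motion=[
    [0, 0, 0.003, 0],
    [0, 0, 0.003, 0],
    [0, 0, 0.003, 0],
    [0, 0, 0.003, 0],
    [0, 0, 0.003, 0],
  ],
)

```text
t: 15.12
tool_pos: [0.5305, -0.0174, 0.2177]
tcp_rot: [180.0, 0.0, 92.7]
ft_force: [0.9, 0.1, -1.5]
gripper_width: 0.0219
gripper_force: 59.0
```

```bash
python3 - <<'E'
from h import *
np.set_printoptions(precision=4,suppress=True)
w=capture("wrist");s=capture("side");o=bot.observe();print(o["t"],o["tool_pos"],o["tcp_rot"],o["ft_force"],o["dq"])
y=np.radians(o["tcp_rot"][2]-90);R=np.array([[np.cos(y),-np.sin(y)],[np.sin(y),np.cos(y)]])
a=w["img"][120:280,230:410,::-1];b=s["img"][160:270,270:390,::-1]
a=cv2.convertScaleAbs(cv2.resize(a,(450,400),interpolation=cv2.INTER_CUBIC),alpha=1.6);b=cv2.resize(b,(345,400),interpolation=cv2.INTER_CUBIC)
a=cv2.convertScaleAbs(cv2.resize(w["img"][140:240,230:410,::-1],(720,400),interpolation=cv2.INTER_CUBIC),alpha=1.6)
cv2.imwrite("pics/fin.png",np.vstack([cv2.copyMakeBorder(a,0,0,0,0,0),cv2.resize(s["img"][170:230,260:440,::-1],(720,200),interpolation=cv2.INTER_CUBIC)[:200]]))
# predicted px: cover hole tops, blue holes
for h in[(.02,.036),(-.02,.036)]:
    V=Ro.from_euler("z",2.8,degrees=True).as_matrix()[:2,:2]@h+[.531,-.0174]
    print((proj(w,[[*V,.130],[*V,.125],[*V,.115]])-[230,140])*4)
for m in search_frame("pinion",s): print(m["score"],at(s,m["at"],.024))
E
```

```text
15.225 [ 0.5304 -0.0174  0.2175] [179.9881   0.0007  92.7438] [-0.6436  0.1558 -1.7286] [-0.0268 -0.0208  0.1854  0.0129 -0.1    -0.0011]
[[522.9907 145.0005]
 [518.0839 136.0981]
 [509.0714 119.7469]]
[[183.0052 145.445 ]
 [187.8834 136.5288]
 [196.8433 120.1524]]
0.77 [ 0.4919 -0.2704  0.024 ]
0.49 [0.4686 0.0896 0.024 ]
0.48 [ 0.431  -0.1273  0.024 ]
0.35 [0.5628 0.0984 0.024 ]
```

View pics/fin.png

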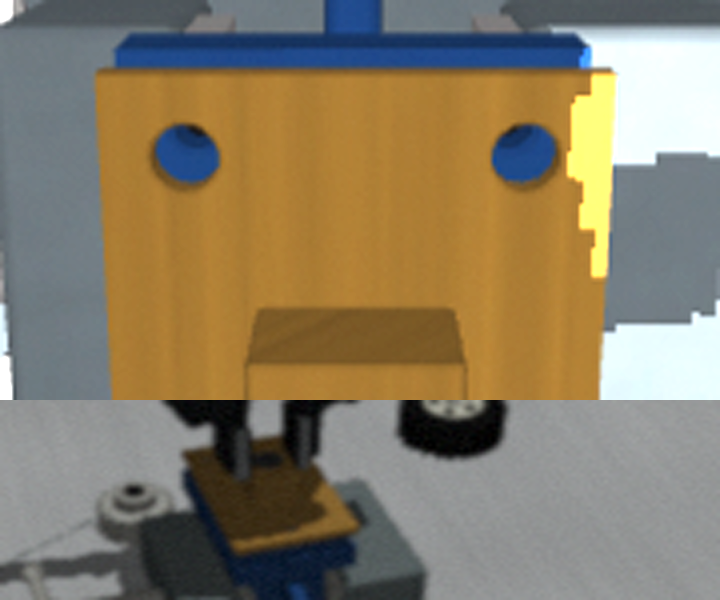

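The picture shows the plate hovering over the face. The cover's holes are at (186,155) and (525,155), about 9 px below where perfect alignment would put them, so the plate is roughly 1 mm too far in -y. The side view shows a clear gap. I'm making a small correction.

drive_tool(
  motion=[
    [0.0005, 0, 0, 0],
    [0.001, 0, 0, 0],
    [0.001, 0, 0, 0],
    [0.001, 0, 0, 0],
    [0.001, 0, 0, 0],
  ],
)

```text
t: 15.9
tool_pos: [0.5304, -0.0164, 0.2174]
tcp_rot: [-180.0, 0.0, 92.7]
ft_force: [0.8, -0.1, -1.3]
gripper_width: 0.0216
gripper_force: 59.0
```

```bash
python3 - <<'E'
from h import *
np.set_printoptions(precision=4,suppress=True)
w=capture("wrist");o=bot.observe();print(o["t"],o["tool_pos"],o["tcp_rot"],np.abs(o["dq"]).max(),o["gripper_width"])
im=w["img"].astype(int)
gold=(im[:,:,0]>im[:,:,2]+8).astype(np.uint8)
for h in[(.02,.036),(-.02,.036)]:
    V=Ro.from_euler("z",2.8,degrees=True).as_matrix()[:2,:2]@h+[.531,-.0174]
    p=proj(w,[[*V,.130],[*V,.115]]);c=p[0].astype(int)
    win=(slice(c[1]-14,c[1]+16),slice(c[0]-14,c[0]+15))
    n,l,st,ce=cv2.connectedComponentsWithStats(1-gold[win])
    i=1+np.argmin(np.linalg.norm(ce[1:]-[14,15],axis=1));print("cover blob",ce[i]+c-14,st[i],"pred",p)
    m=(l==i)&(im[win].sum(2)<70);ys,xs=np.nonzero(m);print("dark",m.sum(),xs.mean()+c[0]-14,xs.min()+c[0]-14,xs.max()+c[0]-14,ys.max()+c[1]-14)
E
```

```text
15.95 [ 0.5304 -0.0164  0.2174] [179.9999   0.0013  92.7439] 0.05419694874967073 0.021533139630599565
cover blob [360.5537 178.0847] [  7   7  16  15 177] pred [[360.9743 178.467 ]
 [357.4888 171.9755]]
dark 12 357.6666666666667 355 360 175
cover blob [276.2542 178.1977] [  7   7  16  15 177] pred [[276.0008 178.5709]
 [279.4512 172.0708]]
dark 13 278.7692307692308 276 281 175
```

```bash
python3 -c "
from plant import ticket
print(ticket.sign_off())"
```

```text
the job is handed in; nothing more can be done
None
```

The steel pinion is in the green tray, and the gold cover plate is held level about 1 cm above the mount's blue face, its three holes lined up over the threaded holes to within about half a millimetre; the job was handed in at about 16 s.

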